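# Index a valve housing on its stand and close the keeper

### The job

Lift the valve housing (the aluminium part with a neck and a long side port) onto the small raised seat of the indexing stand: upright, centred, its long port pointing straight along the stand's pointer, set down and not dropped. Let go of it, then swing the keeper arm over its top until the arm meets its stop, leaving the housing as you set it. Leave the other things on the bench where they are.

Things in the scene. Friction and masses are not known exactly. Their poses are not given: they have to be found in the camera images.
- housing: aluminium valve housing, 250 g, upright: barrel 44 mm across up to 45 mm height, then a neck 28 mm across (grip here) up to 78 mm. A long port, 16 mm thick, sticks out along its +x to 46 mm from the axis, 20 mm above the underside; a short plug boss reaches only 29 mm, 109 degrees counter-clockwise of the port from above. Origin: centre of the underside; z up the axis
- port_tip (a point): centre of the end face of the housing's long port, 46 mm from the housing's axis, 20 mm above its underside
- fixture: indexing stand, steel, fixed to the bench: base plate 140 x 165 mm, 12 mm thick. Origin on the bench under the centre of the seat; +x points from the seat towards the pointer's tail (the port must point along this +x), z up. The keeper's post (20 mm thick, to 145 mm height) stands 85 mm from the seat centre along -y
- seat (a point): centre of the top of the round seat: flat disc 48 mm across, 60 mm above the bench, on a thin column; axes as the stand's
- pointer (a point): tip of the flat steel arrow that points at the seat from +x: 34 mm from the seat's centre, top level with the seat (60 mm); its bar runs out to 85 mm from the seat's centre, all below the port
- keeper (a joint): angle of the keeper arm about its vertical post, rad: 0 = over the centre of the seat, against its stop; grows as it opens counter-clockwise seen from above; limit 2.3. It turns lightly and stays where it is left
- keeper_knob (a point): gripping point on the keeper's knob, 4 mm below its top: an upright round steel knob 16 mm across, standing from 157 to 195 mm above the bench, 85 mm from the hinge axis; it spins freely. The arm is a flat steel bar 20 mm wide, 145 to 157 mm above the bench; a housing on the seat reaches 138 mm
- keeper_hinge (a point): hinge axis of the keeper, at the arm's upper face, 157 mm above the bench (a cap 26 mm across rises 6 mm more)
- sleeve: plain steel sleeve (bystander): open tube 48 mm across, 50 mm tall, no neck and nothing on its side, standing upright; origin centre of underside
- screwdriver: screwdriver lying on the bench (bystander), about 200 mm long
- wrench: wrench lying on the bench (bystander), about 180 mm long
- socket_big: steel socket, 28 mm across and 32 mm tall, standing (bystander); origin centre of underside
- socket_small: steel socket, 20 mm across and 26 mm tall, standing (bystander); origin centre of underside
- tub: green plastic tub, 80 mm across and 85 mm tall, standing (bystander); origin centre of underside
- tape: roll of tape lying flat, 84 mm across and 25 mm tall (bystander); origin centre of underside
Mind the look-alikes: they are no part of the job. Of the things shaped like the fixture, the steel one is meant.

How it is judged:
By the outcome, as a careful person would: the job done as asked, in the order asked, and still so for the second after the job is handed in, with the robot touching nothing.
It also fails if it takes over 58 s, if anything falls off the work surface, if the arm or the gripper's body presses on something with over 40 N, if the wrist force passes 120 N, or if a joint passes its speed limit or range.

### The arm

A 6-joint arm with a two-finger parallel gripper is mounted at the origin on the work surface. World frame = base frame: x ahead of the robot, y to its left, z up, the work surface at z = 0. Lengths are in m, angles in rad, forces in N, time in s.
With the tool pointing down it reaches from about 0.425 to 0.95 m from the base axis. Payload 3.5 kg.
Tool frame: the origin (TCP) lies midway between the tips of the shut fingers; the grasp point (between the pads) lies 19 mm behind it; z points along the fingers, y is the line along which they close (so a half turn about z gives the same grasp; the last joint's range is limited). The gripper opens to 85 mm and grips with 20 to 120 N. Pads are 22 mm wide; open, the fingers measure 114 mm over their backs; the gripper's body (76 mm by 85 mm) begins 54 mm behind the grasp point. The pads swing forward as they close: fully open they stand 13 mm farther back than shut.
Start: joints at [0.958, 0.286, 1.577, -0, 1.279, -0.15], TCP at [0.301, 0.604, 0.231] pointing down, gripper open.
Joint ranges: [-2.77, 2.77], [-0.9, 2.22], [0.21, 2.48], [-1.53, 4.67], [0.24, 2.81], [-2.84, 2.84]. Speed limits (rad/s): [2.79, 2.79, 3.14, 3.14, 3.14, 3.14].

### API

Orientations are given as a unit quaternion [x, y, z, w].
In Python, from station import telemetry, imaging, arm, nets gives the robot as it stands.
- The arm moves only by the shell command python3 -m handwheel 'ROWS'. ROWS is JSON, one flat list of numbers, 7 for each row, row after row: the shift along the world's x, y, z in mm, then the turn, a rotation vector about the world's x, y, z in degrees, then the opening, from 0 (shut) to 1 (fully open). In form: [x, y, z, ax, ay, az, jaw, x, y, z, ax, ay, az, jaw, ...]. A call has 1 to 5 rows; each row shifts and turns the commanded pose from where the row before left it; what a row does not reach is not made up. A row lasts 1/10 s, in which the tool goes at most 50 mm and 8.59 degrees, less where a joint would pass 70% of its speed; a pose out of reach is approached as far as the arm can. A call with a gripper value outside its range is refused whole. The fingers move at their own pace and stop on an object; the grip force is fixed at half the most. Time passes only in rows, so rows that do not move let the fingers close. It gives the time, the measured TCP pose, the force, the opening and the grip force at its end, in the units of the state.
- telemetry.state(): the state, without advancing time (a new reading comes with each control period).
- imaging.capture(name): name is "scene" or "top"; returns a dict with "frame" (400x640x3 uint8, blue, green, red), "z_map" (400x640 float32, m along the optical axis (not along the pixel's ray), 0 where there is no reading), "K" (3x3 intrinsics, pixels), "k1" (the pictures are not rectified: a ray, as slopes to the right and down, at radius r is drawn at 1 + k1 r^2 times it, then the intrinsics apply), "xyz" and "rotation" of the camera in the world. Camera axes: x right, y down, z forward; pixel columns grow to the right and rows downward; lengths in m; the calibration is good to about 2 mm. A picture is of the moment at which its call begins.
- arm.job_done(): hands the job in; it is judged then, once.
Trained networks look in the newest picture that a camera, given by its name, has taken for a name from the list of things; names that differ only in an ending like _2 or _b are one class to them, and where a whole thing is asked for, a point or a joint stands for the part that bears it (a point fixed in the world has none). Each returns a list of dicts, best first, with "conf" (0 to 1); they miss things now and then, are a little off and sometimes report something else, mostly with a low value. They report only what shows in the picture. A call takes as long as a camera call. They do not tell look-alikes from the thing itself.
- nets.recognise(name, camera): "point" ([x, y, z] in m, in world coordinates, good to about 4 mm: the middle of the surface that is visible of it).
- nets.landmark_of(name, camera): "point" ([x, y, z] in m, in world coordinates, good to about 4 mm: a listed point, or the origin of a listed thing).
The state is a dict: "t": time; "joints": joint angles; "qvel": joint speeds; "tau": joint torques, N m; "tool_pos": TCP position; "orientation": TCP orientation; "ft_force": force on the tool from outside, world axes, zero at the start; "ft_torque": the same for the moment, N m; "grip_width": finger opening in m; "finger_force": force on a finger pad.
Only numpy, scipy, OpenCV 4.12 (cv2) and the standard library are available. Lean on these libraries where they do the work, as an engineer would, in place of code of your own. Each camera call takes 0.05 s, during which the arm holds its last target. There are 200 camera calls.

## Working session

There is one attempt and no reset: what is moved stays moved. The work goes in short steps, Python scripts to look and compute and a shell command to move; the robot and the scene stay as the last step left them, time stands still between calls to the robot, and variables do not carry over. Pictures are saved under pics/ and viewed, at most 10 in all, crops included, and the job is handed in when it is done.

```bash
ls; mkdir -p pics
cat > h.py <<'E'
import numpy as np, cv2
from station import telemetry, imaging, arm, nets
def cap(n,f=None):
    c=imaging.capture(n)
    if f: cv2.imwrite('pics/'+f,c['frame'])
    return c
def cloud(c):
    K=np.array(c['K']);k1=c['k1'];h,w=c['z_map'].shape
    u,v=np.meshgrid(np.arange(w),np.arange(h))
    X=(u-K[0,2])/K[0,0];Y=(v-K[1,2])/K[1,1]
    x,y=X.copy(),Y.copy()
    for _ in range(10):
        s=1+k1*(x*x+y*y);x=X/s;y=Y/s
    z=c['z_map'];P=np.stack([x*z,y*z,z],-1)
    P=P@np.array(c['rotation']).T+np.array(c['xyz']);P[z==0]=np.nan
    return P
def px(c,p):
    q=np.array(c['rotation']).T@(np.array(p)-np.array(c['xyz']));x,y=q[:2]/q[2]
    s=1+c['k1']*(x*x+y*y);K=np.array(c['K']);return int(K[0,0]*x*s+K[0,2]),int(K[1,1]*y*s+K[1,2])
E
python3 - <<'E'
from h import *
C={n:cap(n,n+'0.png') for n in('scene','top')}
print({n:(np.round(c['xyz'],3),c['k1'],np.shape(c['rotation'])) for n,c in C.items()})
for n,c in C.items():
    for t in ['housing','port_tip','fixture','seat','pointer','keeper_knob','keeper_hinge','sleeve','tub','tape']:
        for r in nets.landmark_of(t,n)[:4]: print(n,t,np.round(r['point'],3),round(r['conf'],2),px(c,r['point']))
print(telemetry.state())
E
```

```text
pics
{'scene': (array([0.954, 0.618, 0.859]), -0.02802617821773649, (4,)), 'top': (array([0.231, 0.107, 1.36 ]), 0.007744454727508219, (4,))}Traceback (most recent call last):
  File "<stdin>", line 6, in <module>
  File "h.py", line 18, in px
    q=np.array(c['rotation']).T@(np.array(p)-np.array(c['xyz']));x,y=q[:2]/q[2]
      ~~~~~~~~~~~~~~~~~~~~~~~~~^^~~~~~~~~~~~~~~~~~~~~~~~~~~~~~~~
ValueError: matmul: Input operand 1 has a mismatch in its core dimension 0, with gufunc signature (n?,k),(k,m?)->(n?,m?) (size 3 is different from 4)
```

View pics/scene0.png

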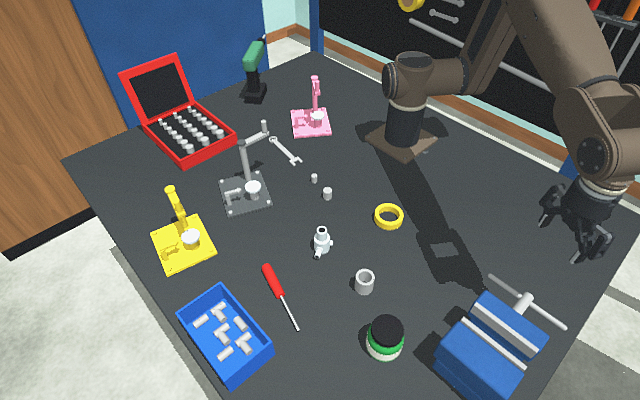

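View pics/top0.png

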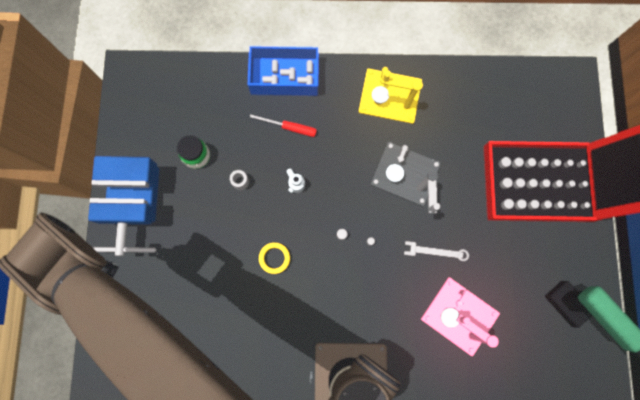

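The scene view shows the steel stand at (245,190), with yellow (183,240) and pink (311,118) look-alikes. The housing is at (321,240), with its port to the lower left. The only thing it could be mistaken for is the plain sleeve at (364,281). In the top view the housing is at (295,182), the steel stand at (405,172) and the sleeve at (239,179). I choose the grey stand, and the part with the neck and port.

```bash
sed -i "s/^import numpy.*/&\nfrom scipy.spatial.transform import Rotation as R/; s/np.array(c\['rotation'\])/R.from_quat(c['rotation']).as_matrix()/" h.py
python3 - <<'E'
from h import *
C={n:cap(n) for n in('scene','top')}
for n,c in C.items():
    for t in ['housing','port_tip','fixture','seat','pointer','keeper_knob','keeper_hinge','sleeve']:
        for r in nets.landmark_of(t,n)[:4]: print(n,t,np.round(r['point'],3),round(r['conf'],2),px(c,r['point']))
    P=cloud(c); print(n,'bench z',np.nanmedian(P[200:230,300:340,2]),'K',c['K'][0][0])
    np.save(n+'.npy',P)
s=telemetry.state();print(s['tool_pos'],s['orientation'],s['grip_width'])
f=C['scene']['frame'];a=cv2.resize(f[120:270,200:350],(390,390),interpolation=cv2.INTER_CUBIC)
g=C['top']['frame'];b=cv2.resize(g[130:230,270:450],(700,390)[:2],interpolation=cv2.INTER_CUBIC)[:,:]
b=cv2.resize(g[130:230,275:450],(400,229),interpolation=cv2.INTER_CUBIC);b=cv2.copyMakeBorder(b,0,161,0,0,cv2.BORDER_CONSTANT)
cv2.imwrite('pics/crop1.png',np.hstack([a,b]))
E
```

```text
scene housing [ 0.535  0.154 -0.001] 0.71 (321, 247)
scene port_tip [0.573 0.18  0.014] 0.77 (317, 257)
scene fixture [ 0.167 -0.258 -0.   ] 0.64 (318, 127)
scene fixture [ 0.792 -0.077  0.001] 0.61 (196, 248)
scene fixture [ 0.56  -0.115 -0.002] 0.57 (256, 200)
scene seat [ 0.174 -0.261  0.06 ] 0.96 (316, 114)
scene seat [ 0.56  -0.118  0.062] 0.86 (252, 184)
scene seat [ 0.788 -0.081  0.061] 0.86 (191, 233)
scene pointer [ 0.826 -0.086  0.062] 0.79 (176, 240)
scene pointer [ 0.199 -0.278  0.059] 0.72 (308, 115)
scene pointer [ 0.59  -0.133  0.062] 0.58 (241, 187)
scene keeper_knob [ 0.792 -0.082  0.174] 0.59 (177, 205)
scene keeper_knob [ 0.445 -0.198  0.176] 0.53 (263, 125)
scene keeper_knob [ 0.173 -0.262  0.177] 0.52 (315, 85)
scene keeper_hinge [ 0.773 -0.162  0.158] 0.68 (171, 189)
scene keeper_hinge [ 0.128 -0.325  0.158] 0.67 (313, 78)
scene keeper_hinge [ 0.529 -0.199  0.154] 0.52 (240, 143)
scene sleeve [ 0.372 -0.056 -0.001] 0.73 (313, 180)
scene sleeve [0.538 0.315 0.004] 0.67 (363, 284)
scene bench z 0.0010325977217761073 K 381.22343810879295
top housing [ 0.534  0.156 
[... 728 characters left out ...]
b [ 0.786 -0.076  0.181] 0.79 (385, 77)
top keeper_knob [ 0.17  -0.259  0.177] 0.72 (464, 320)
top keeper_knob [ 0.439 -0.197  0.179] 0.61 (435, 208)
top keeper_knob [ 0.32   0.213 -0.001] 0.52 (274, 258)
top keeper_hinge [ 0.776 -0.164  0.16 ] 0.91 (417, 84)
top keeper_hinge [ 0.528 -0.198  0.158] 0.87 (432, 175)
top keeper_hinge [ 0.123 -0.329  0.153] 0.75 (491, 340)
top keeper_hinge [0.535 0.151 0.002] 0.51 (298, 184)
top sleeve [ 0.543  0.319 -0.003] 0.71 (240, 180)
top sleeve [ 0.438 -0.194  0.18 ] 0.2 (434, 208)
top bench z -0.0010001066099256661 K 481.33066090502945
[0.30132205 0.60399488 0.23130154] [ 2.29325256e-01  9.73349848e-01 -2.10474214e-05 -9.38868330e-06] 0.08520216111949643
```

View pics/crop1.png

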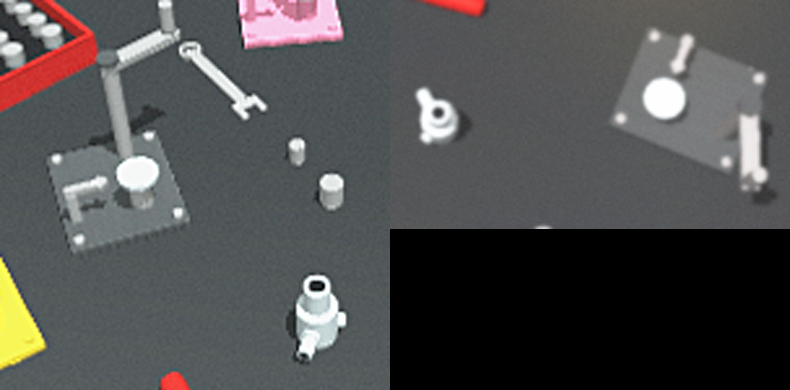

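The crop confirms the housing: it has a neck, a long port to the lower left and a short boss, and it isn't the sleeve. The steel stand's keeper is swung open. Next I refine the poses from depth.

```bash
cat > ref.py <<'E'
from h import *
def sel(P,c,r,z0,z1):
    Q=P.reshape(-1,3);Q=Q[np.isfinite(Q[:,2])]
    return Q[(np.hypot(Q[:,0]-c[0],Q[:,1]-c[1])<r)&(Q[:,2]>z0)&(Q[:,2]<z1)]
def circ(q):
    return np.array(cv2.minEnclosingCircle((q[:,:2]*1000).astype(np.float32))[0]),cv2.minEnclosingCircle((q[:,:2]*1000).astype(np.float32))[1],q[:,:2].mean(0)*1000,len(q)
def ang(d): return np.degrees(np.arctan2(d[1],d[0]))
E
python3 - <<'E'
from ref import *
for n in('scene','top'):
    P=np.load(n+'.npy');print(n)
    s=sel(P,(.561,-.119),.03,.053,.068);print('seat',circ(s),np.median(s[:,2]))
    s=sel(P,(.534,.155),.025,.070,.086);print('neck',circ(s),np.median(s[:,2]))
    s=sel(P,(.534,.155),.03,.040,.050);print('shoulder',circ(s),np.median(s[:,2]))
    s=sel(P,(.534,.155),.055,.012,.036);d=s[:,:2]-np.array([.534,.155]);r=np.hypot(*d.T)
    k=(r>.026)&(d@[.82,.57]>.015);print('port',k.sum(),ang(d[k].mean(0)),s[k].mean(0),r[k].max())
    s=sel(P,(.62,-.142),.035,.053,.068);print('ptr',s.mean(0),len(s),ang(s.mean(0)[:2]-[.561,-.119]))
    s=sel(P,(.5285,-.1985),.016,.155,.170);print('cap',circ(s))
    s=sel(P,(.441,-.197),.012,.188,.202);print('knob',circ(s))
E
```

```text
scene
seat (array([ 562.0769043 , -119.32674408]), 25.607154846191406, array([ 562.91145812, -115.71219385]), 166) 0.060599665027053606
neck (array([534.64099121, 156.34289551]), 14.021102905273438, array([536.15652718, 157.57427309]), 85) 0.07830817314910166
shoulder (array([535.41644287, 157.3230896 ]), 22.356121063232422, array([540.55214055, 162.05431034]), 98) 0.045204252970848124
port 62 32.35768022551342 [0.56590802 0.1752164  0.0255767 ] 0.04926495659724928
ptr [ 0.61707528 -0.13950393  0.05917942] 75 -20.084941887057067
cap (array([ 528.19299316, -194.64053345]), 14.346223831176758, array([ 529.77276439, -193.55447943]), 48)
knob (array([ 445.40768433, -193.75453186]), 6.728301048278809, array([ 445.8172638 , -193.27938762]), 20)
top
seat (array([ 558.98699951, -117.05921173]), 24.501605987548828, array([ 558.28310665, -116.55113924]), 229) 0.059084747786741776
neck (array([531.38464355, 157.05296326]), 13.680354118347168, array([531.41700111, 156.81150312]), 82) 0.07770728345594724
shoulder (array([532.09106445, 156.829422  ]), 21.853178024291992, array([526.6542493 , 155.37537332]), 82) 0.04488596457491112
port 38 36.28037593478066 [0.56293468 0.17623938 0.02520124] 0.04715108635583529
ptr [ 0.61452042 -0.13892316  0.05910514] 72 -20.417956385816165
cap (array([ 527.99468994, -197.17112732]), 14.438403129577637, array([ 527.68127872, -195.71577807]), 93)
knob (array([ 441.6678772 , -193.72053528]), 7.491738319396973, array([ 441.58460119, -193.81736783]), 32)
```

```bash
python3 -m handwheel '[20,-38,-6,0,0,-2.5,1, 20,-38,-6,0,0,-2.5,1, 20,-38,-6,0,0,-2.5,1, 20,-38,-6,0,0,-2.5,1, 20,-38,-6,0,0,-2.5,1]'
python3 -m handwheel '[20,-38,-8,0,0,-2.5,1, 20,-38,-8,0,0,-2.5,1, 20,-38,-10,0,0,-2.5,1, 20,-38,-10,0,0,-2.5,1, 20,-38,-10,0,0,-2.5,1]'
python3 -m handwheel '[16,-34,-10,0,0,-2.5,1, 16,-33.5,-10,0,0,-2.9,1, 0,0,0,0,0,0,1, 0,0,0,0,0,0,1]'
```

```text
t: 1.55
tool_pos: [0.4019, 0.4125, 0.2013]
orientation: [0.335, 0.942, 0.0, 0.0]
ft_force: [0.8, 0.2, -0.7]
grip_width: 0.0857
finger_force: 0.0
t: 2.05
tool_pos: [0.502, 0.2224, 0.1554]
orientation: [0.435, 0.9, 0.0, 0.0]
ft_force: [0.1, -0.0, 0.4]
grip_width: 0.0855
finger_force: 0.0
t: 2.45
tool_pos: [0.5334, 0.1559, 0.1352]
orientation: [0.477, 0.879, -0.0, -0.0]
ft_force: [0.2, -0.1, 0.7]
grip_width: 0.0851
finger_force: 0.0
```

```bash
python3 -m handwheel '[0,0,-25,0,0,0,1, 0,0,-25,0,0,0,1, 0,0,-20,0,0,0,1, 0,0,-14,0,0,0,1, 0,0,0,0,0,0,1]'
python3 -m handwheel '[0,0,0,0,0,0,0.5, 0,0,0,0,0,0,0.3, 0,0,0,0,0,0,0.2, 0,0,0,0,0,0,0.1, 0,0,0,0,0,0,0]'
python3 -m handwheel '[0,0,0,0,0,0,0, 0,0,0,0,0,0,0, 0,0,0,0,0,0,0]'
```

```text
t: 2.95
tool_pos: [0.5315, 0.1573, 0.0495]
orientation: [0.476, 0.88, -0.001, -0.002]
ft_force: [0.2, -0.6, 0.1]
grip_width: 0.0853
finger_force: 0.0
t: 3.45
tool_pos: [0.5339, 0.1565, 0.0525]
orientation: [0.477, 0.879, 0.0, 0.0]
ft_force: [-2.1, 0.4, 4.4]
grip_width: 0.0267
finger_force: 59.0
t: 3.75
tool_pos: [0.5339, 0.1565, 0.0525]
orientation: [0.477, 0.879, 0.0, 0.0]
ft_force: [-1.4, -0.4, 5.6]
grip_width: 0.0261
finger_force: 59.1
```

```bash
python3 -m handwheel '[0,0,15,0,0,0,0, 0,0,25,0,0,0,0, 0,0,25,0,0,0,0, 0,0,25,0,0,0,0, 1,-12,5,0,0,-4,0]'
python3 -m handwheel '[2,-23,0,0,0,-6.5,0, 2,-23,0,0,0,-7,0, 3,-23,0,0,0,-7,0, 3,-23,0,0,0,-7,0, 3,-23,0,0,0,-7,0]'
python3 -m handwheel '[3,-23,0,0,0,-7,0, 2,-15,0,0,0,-6,0, 1,-8,0,0,0,-3,0, 0,0,0,0,0,0,0, 0,0,0,0,0,0,0]'
python3 - <<'E'
from ref import *
s=telemetry.state();t=s['tool_pos']*1000 if hasattr(s['tool_pos'],'shape') else np.array(s['tool_pos'])*1000
x=R.from_quat(s['orientation']).as_matrix();print(t,'close line',ang(x[:2,1]),s['grip_width'],s['ft_force'])
for n in('scene','top'):
    c=cap(n,n+'1.png')
    P=cloud(c)
    print(n,[(q,np.round(r['point'],4),round(r['conf'],2)) for q in('housing','port_tip') for r in nets.landmark_of(q,n)[:2]])
    a=sel(P,t/1000,.065,.102,.126);d=a[:,:2]-t[:2]/1000;r=np.hypot(*d.T)
    k=(r>.028);print('port',k.sum(),ang(d[k].mean(0)),a[k].mean(0),r[k].max())
    a=sel(P,t/1000,.03,.128,.142);print('shoulder',circ(a),np.median(a[:,2]) )
    u,v=px(c,t/1000);f=c['frame'][max(v-60,0):v+60,max(u-80,0):u+80]
    cv2.imwrite('pics/c2'+n+'.png',cv2.resize(f,(390,300),interpolation=cv2.INTER_CUBIC))
cv2.imwrite('pics/c2.png',np.hstack([cv2.imread('pics/c2scene.png'),cv2.imread('pics/c2top.png')]))
E
```

```text
t: 4.25
tool_pos: [0.5358, 0.1454, 0.15]
orientation: [0.507, 0.862, 0.002, 0.002]
ft_force: [0.2, 0.0, -3.1]
grip_width: 0.0262
finger_force: 59.5
t: 4.75
tool_pos: [0.5466, 0.0287, 0.1459]
orientation: [0.741, 0.671, -0.0, -0.001]
ft_force: [0.5, 0.4, -3.1]
grip_width: 0.0264
finger_force: 59.4
t: 5.25
tool_pos: [0.5528, -0.0163, 0.146]
orientation: [0.826, 0.564, -0.0, -0.001]
ft_force: [0.1, 0.4, -3.3]
grip_width: 0.026
finger_force: 59.3
[552.77169475 -16.27209561 145.95321966] close line -21.376495632053384 0.0259899937029274 [ 0.08415475  0.43595319 -3.32741148]
scene [('housing', array([ 0.5546, -0.0169,  0.0946]), 0.91), ('port_tip', array([ 0.598 , -0.0368,  0.1093]), 0.85), ('port_tip', array([0.3918, 0.0238, 0.0039]), 0.21)]
port 52 -11.920805488987497 [ 0.58387335 -0.02283804  0.11804762] 0.046735362035850665
shoulder (array([554.5256958 , -14.54601765]), 21.597116470336914, array([560.39058786,  -5.47427597]), 101) 0.13781454151285266
top []<stdin>:9: RuntimeWarning: Mean of empty slice.
  ret = um.true_divide(
Traceback (most recent call last):
ValueError: zero-size array to reduction operation maximum which has no identity
```

```bash
cat > fit.py <<'E'
from ref import *
from scipy.optimize import least_squares
def cyl(r,h,R0,a,b): # r radial, h axial
    d=np.stack([r-R0,np.maximum(a-h,h-b)]);return np.minimum(d.max(0),0)+np.linalg.norm(np.maximum(d,0),axis=0)
def sdf(q):
    r=np.hypot(q[:,0],q[:,1])
    b=cyl(r,q[:,2],.022,0,.045);n=cyl(r,q[:,2],.014,.04,.078)
    p=cyl(np.hypot(q[:,1],q[:,2]-.020),q[:,0],.008,0,.046)
    a=np.radians(109);e=q[:,0]*np.cos(a)+q[:,1]*np.sin(a);f=-q[:,0]*np.sin(a)+q[:,1]*np.cos(a)
    k=cyl(np.hypot(f,q[:,2]-.020),e,.006,0,.029)
    return np.minimum.reduce([b,n,p,k])
def loc(x,Q):
    c,s=np.cos(x[3]),np.sin(x[3]);d=Q-x[:3]
    return np.stack([c*d[:,0]+s*d[:,1],-s*d[:,0]+c*d[:,1],d[:,2]],1)
def fit(P,x0,top=.08):
    x=np.array(x0,float)
    for m in(.012,.006,.004):
        Q=P.reshape(-1,3);Q=Q[np.isfinite(Q[:,2])];q=loc(x,Q)
        k=(np.abs(sdf(q))<m)&(q[:,2]>.006)&(q[:,2]<top)&~((np.hypot(q[:,0],q[:,1])<.011)&(q[:,2]>.05))
        Q=Q[k];x=least_squares(lambda v:sdf(loc(v,Q)),x,loss='soft_l1',f_scale=.001,x_scale=[.01,.01,.01,.1]).x
    return np.round([*x[:3]*1000,np.degrees(x[3])],2),len(Q),round(1000*np.sqrt(np.mean(sdf(loc(x,Q))**2)),2)
def seat(P,x0=(.5605,-.118)):
    x=np.array([*x0,.06])
    f=lambda v,Q:cyl(np.hypot(Q[:,0]-v[0],Q[:,1]-v[1]),Q[:,2]-v[2],.024,-.006,0)
    for m in(.01,.005,.004):
        Q=sel(P,x,.03,.045,.07);Q=Q[np.abs(f(x,Q))<m];x=least_squares(f,x,args=(Q,),loss='soft_l1',f_scale=.001).x
    return np.round(x*1000,2),len(Q)
E
python3 - <<'E'
from fit import *
for n in('scene','top'):
    P=np.load(n+'.npy');print(n,'before',fit(P,[.5335,.1565,0,np.radians(33)]),'seat',seat(P))
    q=sel(P,(.575,-.12),.14,.006,.018)
    m=cv2.minAreaRect((q[:,:2]*1000).astype(np.float32));print('plate',m,len(q))
P=cloud(imaging.capture('scene'));print('held',fit(P,[.5545,-.0155,.093,np.radians(-22)],.05),'seat',seat(P))
E
```

```text
scene before (array([534.18, 155.28,   1.  ,  29.73]), 350, np.float64(1.1)) seat (array([ 561.96, -118.19,   61.2 ]), 165)
plate ((549.1619873046875, -146.57032775878906), (169.91488647460938, 191.57644653320312), 67.7492904663086) 1384
top before (array([5.3268e+02, 1.5733e+02, 3.7000e-01, 3.1490e+01]), 211, np.float64(1.39)) seat (array([ 558.48, -115.27,   62.36]), 228)
plate ((578.701904296875, -117.25469970703125), (241.8057098388672, 250.9372100830078), 68.94702911376953) 2183
held (array([553.27, -17.05,  95.03, -24.03]), 275, np.float64(1.24)) seat (array([ 562.18, -118.64,   61.22]), 165)
```

Run:
```python
import cv2,numpy as np
f=cv2.imread('pics/scene1.png');cv2.imwrite('pics/c2.png',cv2.resize(f[110:270,190:380],(760,600)[:2] if 0 else (712,600),interpolation=cv2.INTER_CUBIC))
```

```text
(no output)
```

View pics/c2.png

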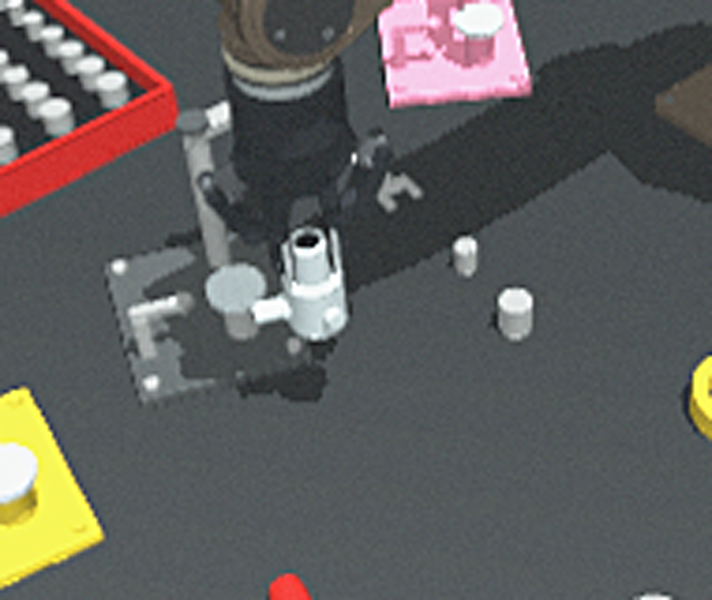

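The housing is held upright, at about (315,280) in the enlarged crop, with its port pointing along the pointer. Next I fix the stand's yaw from its plate screws and its seat centre from the bright disc.

```bash
cat > img.py <<'E'
from fit import *
def unp(c,u,v,z):
    K=np.array(c['K']);X=(u-K[0,2])/K[0,0];Y=(v-K[1,2])/K[1,1]
    x,y=X,Y
    for _ in range(10): s=1+c['k1']*(x*x+y*y);x,y=X/s,Y/s
    d=R.from_quat(c['rotation']).as_matrix()@[x,y,1];o=np.array(c['xyz']);return (o+d*(z-o[2])/d[2])*1000
def blob(g,u,v,w):
    for _ in range(4):
        a,b=int(round(u)),int(round(v));W=g[b-w:b+w+1,a-w:a+w+1].astype(float);W=np.maximum(W-(np.median(W)*.6+W.max()*.4),0)
        V,U=np.mgrid[b-w:b+w+1,a-w:a+w+1];u,v=(U*W).sum()/W.sum(),(V*W).sum()/W.sum()
    return u,v
E
python3 - <<'E'
from img import *
S={'top':[(390,145.7),(436.4,164.1),(422,200.9),(375.6,181.6)],'scene':[(221.5,181.2),(257.3,172.3),(268.8,201.9),(230.4,211.9)]}
for n,l in S.items():
    c=imaging.capture(n);g=cv2.imread(f'pics/{n}0.png').max(2)
    p=np.array([unp(c,*blob(g,*q,3),.013)[:2] for q in l]);print(n,p.round(1).tolist(),p.mean(0))
    e=[p[(i+1)%4]-p[i] for i in range(4)];print([(round(float(np.hypot(*k)),1),round(float((ang(k)+45)%90-45),2)) for k in e])
    s0=px(c,(.5605,-.118,.06));m=np.zeros_like(g);w=14
    W=g[s0[1]-w:s0[1]+w,s0[0]-w:s0[0]+w];t,B=cv2.threshold(W,0,255,cv2.THRESH_OTSU);B=(W>(200 if n=='top' else 190)).astype(np.uint8)
    k,lab,st,ce=cv2.connectedComponentsWithStats(B);i=1+st[1:,4].argmax();print('otsu',t,'area',st[i],'seat',unp(c,*(ce[i]+np.array(s0)-w),.06).round(1))
E
```

```text
top [[652.9, -114.7], [599.6, -245.8], [491.7, -201.6], [545.2, -70.8]] [ 572.37582791 -158.20648968]
[(141.5, -22.12), (116.6, -22.28), (141.3, -22.24), (116.3, -22.18)]
otsu 184.0 area [  6   6  18  18 252] seat [ 560.2 -117.7   60. ]
scene [[598.2, -248.4], [489.6, -204.1], [543.0, -73.9], [651.2, -117.3]] [ 570.52341    -160.95575117]
[(117.3, -22.2), (140.7, -22.3), (116.5, -21.88), (141.4, -22.0)]
otsu 181.0 area [  7   9  16  14 168] seat [ 562.  -116.4   60. ]
```

```bash
python3 -m handwheel '[1.7,-20,0,0,0,0.4,0, 2,-25,0,0,0,0.4,0, 2,-25,0,0,0,0.4,0, 2,-20,0,0,0,0.5,0, 1,-11.7,0,0,0,0,0]'
python3 -m handwheel '[0,0,-10,0,0,0,0, 0,0,-10,0,0,0,0, 0,0,-6,0,0,0,0, 0,0,0,0,0,0,0, 0,0,0,0,0,0,0]'
python3 - <<'E'
from img import *
s=telemetry.state();print(np.array(s['tool_pos'])*1000,ang(R.from_quat(s['orientation']).as_matrix()[:2,1]))
for i in range(3):
    c=cap('scene','scene2.png');P=cloud(c);print('held',fit(P,[.562,-.118,.068,np.radians(-22)],.05),'seat',seat(P))
print([(q,np.round(r['point'],4)) for q in('housing','port_tip') for r in nets.landmark_of(q,'scene')[:1]])
u,v=px(c,(.5615,-.118,.08));cv2.imwrite('pics/c3.png',cv2.resize(c['frame'][v-50:v+50,u-60:u+60],(720,600),interpolation=cv2.INTER_CUBIC))
E
```

```text
t: 6.2
tool_pos: [0.5622, -0.1196, 0.1464]
orientation: [0.818, 0.575, 0.0, 0.0]
ft_force: [0.7, -0.0, -3.2]
grip_width: 0.0261
finger_force: 59.4
t: 6.7
tool_pos: [0.5618, -0.1174, 0.1198]
orientation: [0.817, 0.576, -0.0, -0.0]
ft_force: [-0.6, 0.4, -2.6]
grip_width: 0.0264
finger_force: 59.4
[ 561.81706513 -117.41549114  119.81429872] -19.667362877065326
held (array([ 561.72, -118.57,   68.28,  -21.71]), 250, np.float64(1.31)) seat (array([ 560.29, -117.62,   60.81]), 68)
held (array([ 562.45, -118.86,   69.28,  -21.4 ]), 247, np.float64(1.26)) seat (array([ 561.01, -118.6 ,   61.02]), 68)
held (array([ 562.58, -119.33,   69.45,  -21.7 ]), 245, np.float64(1.25)) seat (array([ 560.81, -118.45,   61.16]), 71)
[('housing', array([ 0.5619, -0.1187,  0.0674])), ('port_tip', array([ 0.6045, -0.1336,  0.0839]))]
```

View pics/c3.png

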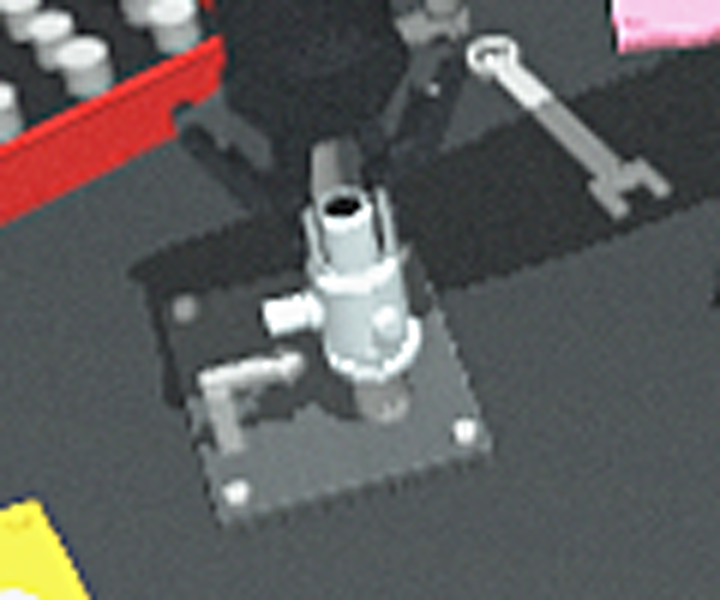

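The housing hangs about 7 mm above the seat, at (370,340) in the crop, with its port over the pointer. I lower it gently.

```bash
python3 -m handwheel '[0,0,-3,0,0,-0.2,0, 0,0,-2,0,0,0,0, 0,0,-0.5,0,0,0,0, 0,0,0,0,0,0,0]'
python3 -m handwheel '[0,0,-0.5,0,0,0,0, 0,0,0,0,0,0,0, 0,0,0,0,0,0,0]'
python3 -m handwheel '[0,0,-0.5,0,0,0,0, 0,0,0,0,0,0,0, 0,0,0,0,0,0,0]'
```

```text
t: 7.35
tool_pos: [0.5618, -0.1182, 0.1145]
orientation: [0.819, 0.574, -0.0, -0.0]
ft_force: [-0.6, 0.2, -3.6]
grip_width: 0.0262
finger_force: 59.4
t: 7.65
tool_pos: [0.5621, -0.1182, 0.1144]
orientation: [0.819, 0.574, 0.0, 0.0]
ft_force: [-0.2, 0.3, -3.1]
grip_width: 0.0264
finger_force: 59.4
t: 7.95
tool_pos: [0.562, -0.1182, 0.1138]
orientation: [0.819, 0.574, -0.0, -0.0]
ft_force: [-1.3, -0.5, -3.0]
grip_width: 0.0264
finger_force: 59.4
```

```bash
python3 -m handwheel '[0,0,-0.5,0,0,0,0, 0,0,0,0,0,0,0, 0,0,0,0,0,0,0]'
python3 -m handwheel '[0,0,-0.4,0,0,0,0, 0,0,0,0,0,0,0, 0,0,0,0,0,0,0]'
python3 -m handwheel '[0,0,-0.3,0,0,0,0, 0,0,0,0,0,0,0, 0,0,0,0,0,0,0]'
```

```text
t: 8.25
tool_pos: [0.562, -0.1182, 0.1133]
orientation: [0.819, 0.574, -0.0, -0.0]
ft_force: [0.0, 0.2, -3.6]
grip_width: 0.0259
finger_force: 59.4
t: 8.55
tool_pos: [0.562, -0.1182, 0.1129]
orientation: [0.819, 0.574, 0.0, -0.0]
ft_force: [-0.6, -0.7, -2.8]
grip_width: 0.0263
finger_force: 59.4
t: 8.85
tool_pos: [0.562, -0.1182, 0.1126]
orientation: [0.819, 0.574, -0.0, 0.0]
ft_force: [0.3, -0.3, -3.5]
grip_width: 0.0263
finger_force: 59.4
```

```bash
python3 -m handwheel '[0,0,-0.4,0,0,0,0, 0,0,0,0,0,0,0, 0,0,0,0,0,0,0]'
python3 -m handwheel '[0,0,-0.4,0,0,0,0, 0,0,0,0,0,0,0, 0,0,0,0,0,0,0]'
python3 -m handwheel '[0,0,-0.4,0,0,0,0, 0,0,0,0,0,0,0, 0,0,0,0,0,0,0]'
```

```text
t: 9.15
tool_pos: [0.5621, -0.1182, 0.1126]
orientation: [0.819, 0.574, -0.0, -0.0]
ft_force: [-1.3, 0.4, 0.1]
grip_width: 0.0266
finger_force: 59.5
t: 9.45
tool_pos: [0.5621, -0.1182, 0.1126]
orientation: [0.819, 0.574, -0.0, 0.0]
ft_force: [-2.8, 2.1, 3.8]
grip_width: 0.0262
finger_force: 60.1
t: 9.75
tool_pos: [0.5622, -0.1182, 0.1125]
orientation: [0.819, 0.574, -0.0, -0.0]
ft_force: [-4.5, 1.1, 6.1]
grip_width: 0.0264
finger_force: 60.4
```

```bash
python3 -m handwheel '[0,0,0.7,0,0,0,0, 0,0,0,0,0,0,0]'
python3 - <<'E'
from img import *
s=telemetry.state();print(np.array(s['tool_pos'])*1000,s['ft_force'])
L=[]
for i in range(6):
    P=cloud(cap('scene'));L.append(fit(P,[.562,-.118,.061,np.radians(-22)],.05)[0])
print(np.mean(L,0),np.std(L,0))
P=np.load('scene.npy');print(seat(P))
E
```

```text
t: 9.95
tool_pos: [0.5621, -0.1182, 0.1126]
orientation: [0.819, 0.574, 0.0, 0.0]
ft_force: [-3.8, 1.5, 4.7]
grip_width: 0.0264
finger_force: 60.1
[ 562.11291055 -118.22905974  112.5593737 ] [-3.80747618  1.50970623  4.6745715 ]
[ 562.10666667 -119.42         61.27        -21.96      ] [0.10450944 0.20338797 0.2019901  0.32898835]
(array([ 561.96, -118.19,   61.2 ]), 165)
```

```bash
python3 -m handwheel '[0,0,0,0,0,0,0.32, 0,0,0,0,0,0,0.36, 0,0,0,0,0,0,0.42, 0,0,0,0,0,0,0.5, 0,0,0,0,0,0,0.7]'
python3 -m handwheel '[0,0,0,0,0,0,1, 0,0,0,0,0,0,1, 0,0,5,0,0,0,1, 0,0,15,0,0,0,1, 0,0,25,0,0,0,1]'
python3 -m handwheel '[0,0,40,0,0,0,1, 0,0,40,0,0,0,1, -20,20,20,0,0,0,1, -35,30,0,0,0,0,1, -35,30,0,0,0,0,1]'
python3 -m handwheel '[-35,20,0,0,0,0,1, -35,20,0,0,0,0,1, 0,0,0,0,0,0,1, 0,0,0,0,0,0,1]'
python3 - <<'E'
from img import *
for n in('scene','top'):
    for i in range(3):
        c=cap(n,n+'3.png');P=cloud(c);print(n,fit(P,[.561,-.118,.061,np.radians(-22)]))
    for t in('keeper_knob','keeper_hinge','housing','port_tip'):
        print(t,[np.round(r['point'],4).tolist() for r in nets.landmark_of(t,n)[:4]])
    P[P[...,2]<0]=np.nan
    a=sel(P,(.441,-.196),.014,.186,.204);print('knob',circ(a))
c=cv2.imread('pics/top3.png')[120:220,340:460];d=cv2.imread('pics/scene3.png')[110:230,200:320]
cv2.imwrite('pics/c4.png',np.hstack([cv2.resize(d,(400,400),interpolation=3),cv2.resize(c,(400,400),interpolation=3)]))
E
```

```text
t: 10.75
tool_pos: [0.5621, -0.1183, 0.1118]
orientation: [0.819, 0.574, 0.0, 0.0]
ft_force: [-0.0, 0.0, 0.6]
grip_width: 0.0559
finger_force: 0.0
t: 11.25
tool_pos: [0.561, -0.1178, 0.1568]
orientation: [0.819, 0.574, -0.001, -0.001]
ft_force: [0.1, 0.0, 0.2]
grip_width: 0.0856
finger_force: 0.0
t: 11.75
tool_pos: [0.4719, -0.0379, 0.2599]
orientation: [0.819, 0.574, 0.001, 0.002]
ft_force: [0.4, 0.2, -0.0]
grip_width: 0.0856
finger_force: 0.0
t: 12.15
tool_pos: [0.4022, 0.002, 0.2587]
orientation: [0.819, 0.575, 0.001, 0.002]
ft_force: [0.6, -0.2, 0.7]
grip_width: 0.0853
finger_force: 0.0
scene (array([ 562.07, -119.4 ,   61.47,  -21.87]), 342, np.float64(1.35))
scene (array([ 561.97, -119.58,   61.16,  -22.35]), 341, np.float64(1.3))
scene (array([ 562.13, -119.44,   61.05,  -21.89]), 345, np.float64(1.28))
keeper_knob [[0.4463, -0.2003, 0.176], [0.7936, -0.0827, 0.1744], [0.5598, -0.1184, 0.0634]]
keeper_hinge [[0.7742, -0.1638, 0.1585], [0.5293, -0.1984, 0.1517]]
housing [[0.5629, -0.1215, 0.059]]
port_tip [[0.6051, -0.1332, 0.0782]]
knob (array([ 445.38580322, -194.89596558]), 8.992506980895996, array([ 446.64107149, -193.50618478]), 23)
top (array([ 560.64, -117.19,   60.47,  -21.35]), 249, np.float64(1.38))
top (array([ 560.75, -117.4 ,   59.72,  -21.74]), 253, np.float64(1.4))
top (array([ 560.54, -117.74,   60.21,  -21.06]), 252, np.float64(1.34))
keeper_knob [[0.1728, -0.2578, 0.1757], [0.4396, -0.1962, 0.1816], [0.7872, -0.0805, 0.1796]]
keeper_hinge [[0.1214, -0.326, 0.1562], [0.7746, -0.1657, 0.1587], [0.5262, -0.1997, 0.1559]]
housing [[0.5601, -0.1178, 0.059]]
port_tip [[0.6024, -0.1361, 0.0801], [0.5588, -0.1149, -0.0014]]
knob (array([ 441.44110107, -194.365448  ]), 7.737041473388672, array([ 441.23578137, -193.59254914]), 35)
```

View pics/c4.png

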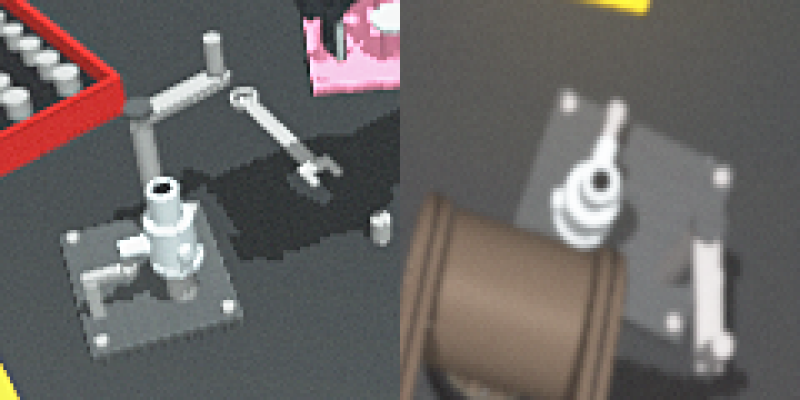

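The housing sits upright on the seat with its port over the pointer (left half, (165,235); right half, (595,190)), released. The keeper knob is still at (210,50) in the left half. Now the knob.

```bash
python3 -m handwheel '[8,-37,0,0,0,0,1, 8,-40,0,0,0,0,1, 9,-40,0,0,0,0,1, 9,-40,0,0,0,0,1, 8.5,-40,0,0,0,0,1]'
python3 -m handwheel '[0,0,-20,0,0,0,1, 0,0,-25,0,0,0,1, 0,0,-25,0,0,0,1, 0,0,-20,0,0,0,1, 0,0,0,0,0,0,1]'
python3 -m handwheel '[0,0,0,0,0,0,0.6, 0,0,0,0,0,0,0.4, 0,0,0,0,0,0,0.3]'
python3 - <<'E'
from img import *
s=telemetry.state();print(np.array(s['tool_pos'])*1000,s['grip_width'],s['ft_force'])
c=cap('scene');u,v=px(c,(.445,-.195,.19));cv2.imwrite('pics/c5.png',cv2.resize(c['frame'][v-45:v+60,u-70:u+70],(800,600),interpolation=3))
E
```

```text
t: 13.35
tool_pos: [0.4447, -0.1969, 0.2572]
orientation: [0.819, 0.574, 0.0, 0.0]
ft_force: [0.6, -0.4, 0.1]
grip_width: 0.0852
finger_force: 0.0
t: 13.85
tool_pos: [0.4426, -0.1939, 0.1637]
orientation: [0.819, 0.574, -0.001, -0.003]
ft_force: [-0.5, -0.6, -1.1]
grip_width: 0.0857
finger_force: 0.0
t: 14.15
tool_pos: [0.4454, -0.1957, 0.1688]
orientation: [0.819, 0.574, 0.0, 0.001]
ft_force: [-0.0, 0.2, 0.2]
grip_width: 0.0442
finger_force: 0.0
[ 445.37663052 -195.74937877  168.80585032] 0.04416178762836691 [-0.03470494  0.19708736  0.21989005]
```

View pics/c5.png

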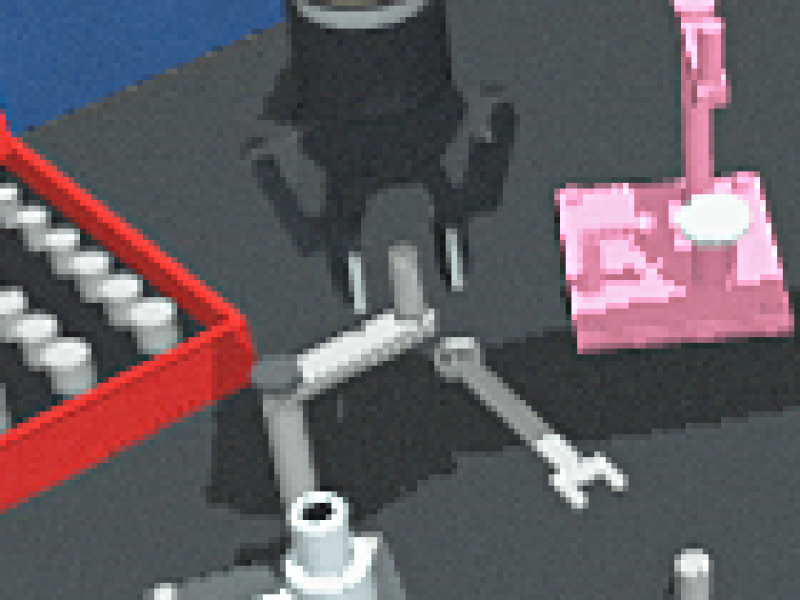

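The knob (405,275) is centred between the pads (355,275) and (455,265). I close on it.

```bash
python3 -m handwheel '[0,0,0,0,0,0,0.2, 0,0,0,0,0,0,0.1, 0,0,0,0,0,0,0, 0,0,0,0,0,0,0, 0,0,0,0,0,0,0]'
python3 - <<'E'
import numpy as np
h=np.array([529.6,-196.9])
for s in (np.array([445.4,-195.7]),):
    a0=np.arctan2(*(s-h)[::-1])%(2*np.pi);a1=np.radians(67.85);r0=np.hypot(*(s-h));print(np.degrees(a0),r0)
    A=np.linspace(a0,a1,21);r=np.linspace(r0,85,21)
    p=h+np.c_[np.cos(A),np.sin(A)]*r[:,None];print(np.diff(p,axis=0).round(1).tolist())
E
```

```text
t: 14.7
tool_pos: [0.4442, -0.1954, 0.1681]
orientation: [0.819, 0.574, -0.001, -0.0]
ft_force: [-3.9, 0.3, 5.4]
grip_width: 0.0143
finger_force: 58.5
179.18348834953036 84.20855063471885
[[0.5, 8.2], [1.3, 8.1], [2.0, 7.9], [2.8, 7.7], [3.5, 7.4], [4.2, 7.0], [4.9, 6.6], [5.5, 6.1], [6.1, 5.5], [6.6, 4.9], [7.0, 4.2], [7.4, 3.5], [7.7, 2.8], [8.0, 2.0], [8.1, 1.3], [8.2, 0.5], [8.2, -0.3], [8.2, -1.1], [8.0, -1.9], [7.8, -2.7]]
```

```bash
python3 -m handwheel '[0.5,8.2,0,0,0,0,0, 1.3,8.1,0,0,0,0,0, 2,7.9,0,0,0,0,0, 2.8,7.7,0,0,0,0,0, 0,0,0,0,0,0,0]'
python3 -m handwheel '[3.5,7.4,0,0,0,0,0, 4.2,7,0,0,0,0,0, 4.9,6.6,0,0,0,0,0, 5.5,6.1,0,0,0,0,0, 0,0,0,0,0,0,0]'
```

```text
t: 15.2
tool_pos: [0.4506, -0.1622, 0.1681]
orientation: [0.818, 0.575, -0.0, -0.001]
ft_force: [-5.1, 2.7, 7.5]
grip_width: 0.0139
finger_force: 58.6
t: 15.7
tool_pos: [0.4692, -0.1344, 0.1681]
orientation: [0.819, 0.574, 0.0, -0.002]
ft_force: [-3.5, 5.0, 6.4]
grip_width: 0.0141
finger_force: 58.8
```

Forces are low, so I carry on. I stop short of the final few millimetres to check.

```bash
python3 -m handwheel '[6.1,5.5,0,0,0,0,0, 6.6,4.9,0,0,0,0,0, 7,4.2,0,0,0,0,0, 7.4,3.5,0,0,0,0,0, 0,0,0,0,0,0,0]'
python3 -m handwheel '[7.7,2.8,0,0,0,0,0, 8,2,0,0,0,0,0, 8.1,1.3,0,0,0,0,0, 8.2,0.5,0,0,0,0,0, 0,0,0,0,0,0,0]'
python3 -m handwheel '[8.2,-0.3,0,0,0,0,0, 8.2,-1.1,0,0,0,0,0, 5,-1.2,0,0,0,0,0, 0,0,0,0,0,0,0, 0,0,0,0,0,0,0]'
```

```text
t: 16.2
tool_pos: [0.4971, -0.116, 0.1682]
orientation: [0.819, 0.574, 0.002, -0.002]
ft_force: [-1.5, 7.1, 6.6]
grip_width: 0.014
finger_force: 58.7
t: 16.7
tool_pos: [0.53, -0.1097, 0.1682]
orientation: [0.819, 0.574, 0.002, -0.001]
ft_force: [0.8, 5.9, 5.4]
grip_width: 0.0139
finger_force: 58.8
t: 17.2
tool_pos: [0.5515, -0.1127, 0.1682]
orientation: [0.819, 0.574, 0.003, 0.0]
ft_force: [2.6, 4.3, 4.6]
grip_width: 0.0142
finger_force: 58.8
```

```bash
python3 -m handwheel '[3.7,-1.3,0,0,0,0,0, 2.8,-1.1,0,0,0,0,0, 0,0,0,0,0,0,0, 0,0,0,0,0,0,0]'
python3 -m handwheel '[1.9,-0.8,0,0,0,0,0, 0,0,0,0,0,0,0, 0,0,0,0,0,0,0]'
python3 -m handwheel '[1.4,-0.6,0,0,0,0,0, 0,0,0,0,0,0,0, 0,0,0,0,0,0,0]'
python3 -m handwheel '[1.4,-0.6,0,0,0,0,0, 0,0,0,0,0,0,0, 0,0,0,0,0,0,0]'
```

```text
t: 17.6
tool_pos: [0.5581, -0.1149, 0.1682]
orientation: [0.819, 0.574, 0.003, -0.0]
ft_force: [2.4, 5.7, 3.2]
grip_width: 0.0139
finger_force: 58.8
t: 17.9
tool_pos: [0.5599, -0.1155, 0.1682]
orientation: [0.819, 0.574, 0.003, -0.0]
ft_force: [1.4, 6.9, 3.8]
grip_width: 0.0141
finger_force: 58.9
t: 18.2
tool_pos: [0.5612, -0.116, 0.1682]
orientation: [0.819, 0.574, 0.003, -0.0]
ft_force: [1.8, 6.8, 3.2]
grip_width: 0.0142
finger_force: 58.9
t: 18.5
tool_pos: [0.5613, -0.1161, 0.1681]
orientation: [0.819, 0.574, 0.002, -0.002]
ft_force: [-2.6, 7.8, 6.4]
grip_width: 0.0139
finger_force: 59.2
```

```bash
python3 -m handwheel '[1.2,-0.5,0,0,0,0,0, 0,0,0,0,0,0,0, 0,0,0,0,0,0,0]'
python3 -m handwheel '[0.8,-0.3,0,0,0,0,0, 0,0,0,0,0,0,0, 0,0,0,0,0,0,0]'
```

```text
t: 18.8
tool_pos: [0.5614, -0.1161, 0.1681]
orientation: [0.819, 0.574, 0.001, -0.003]
ft_force: [-5.0, 8.7, 8.8]
grip_width: 0.0142
finger_force: 59.4
t: 19.1
tool_pos: [0.5615, -0.1161, 0.1681]
orientation: [0.819, 0.574, -0.0, -0.004]
ft_force: [-7.2, 10.1, 10.1]
grip_width: 0.0142
finger_force: 59.6
```

At the stop. I release, rise clear and check.

```bash
python3 -m handwheel '[0,0,0,0,0,0,0.25, 0,0,0,0,0,0,0.4, 0,0,0,0,0,0,0.7, 0,0,0,0,0,0,1, 0,0,0,0,0,0,1]'
python3 -m handwheel '[0,0,10,0,0,0,1, 0,0,25,0,0,0,1, 0,0,35,0,0,0,1, 0,0,30,0,0,0,1, -20,25,0,0,0,0,1]'
python3 -m handwheel '[-30,40,0,0,0,0,1, -30,40,0,0,0,0,1, -20,40,0,0,0,0,1, 0,40,0,0,0,0,1, 0,40,0,0,0,0,1]'
python3 -m handwheel '[0,40,0,0,0,0,1, 0,30,0,0,0,0,1, 0,0,0,0,0,0,1, 0,0,0,0,0,0,1]'
python3 - <<'E'
from img import *
for n in('scene','top'):
    c=cap(n,n+'5.png');P=cloud(c);print(n,fit(P,[.561,-.118,.061,np.radians(-22)],.075))
    a=sel(P,(.562,-.117),.02,.186,.204);print('knob',circ(a))
    print([(t,np.round(r['point'],4).tolist()) for t in('keeper_knob','keeper_hinge','housing') for r in nets.landmark_of(t,n)[:3]])
c=cv2.imread('pics/top5.png')[120:220,340:460];d=cv2.imread('pics/scene5.png')[110:230,200:320]
cv2.imwrite('pics/c6.png',np.hstack([cv2.resize(d,(400,400),interpolation=3),cv2.resize(c,(400,400),interpolation=3)]))
E
```

```text
t: 19.6
tool_pos: [0.563, -0.1196, 0.1669]
orientation: [0.819, 0.574, -0.0, 0.0]
ft_force: [0.7, -0.1, -0.2]
grip_width: 0.0757
finger_force: 0.0
t: 20.1
tool_pos: [0.5466, -0.097, 0.2743]
orientation: [0.819, 0.573, 0.003, 0.005]
ft_force: [0.1, 1.1, 0.8]
grip_width: 0.0854
finger_force: 0.0
t: 20.6
tool_pos: [0.4624, 0.1071, 0.2685]
orientation: [0.819, 0.574, 0.001, 0.001]
ft_force: [1.4, -1.4, -0.1]
grip_width: 0.0855
finger_force: 0.0
t: 21.0
tool_pos: [0.4629, 0.176, 0.2677]
orientation: [0.818, 0.575, 0.0, 0.0]
ft_force: [-0.4, 0.1, -0.3]
grip_width: 0.0854
finger_force: 0.0
scene (array([ 562.13, -119.86,   61.33,  -21.29]), 313, np.float64(1.29))
knob (array([ 563.21307373, -116.68249512]), 7.975350856781006, array([ 563.25408909, -116.17214775]), 30)
[('keeper_knob', [0.7912, -0.0836, 0.1737]), ('keeper_knob', [0.1727, -0.2571, 0.1764]), ('keeper_knob', [0.563, -0.1222, 0.1747]), ('keeper_hinge', [0.7744, -0.1655, 0.1577]), ('keeper_hinge', [0.5303, -0.1994, 0.1523]), ('keeper_hinge', [0.1256, -0.3251, 0.1583]), ('housing', [0.5611, -0.12, 0.0605]), ('housing', [0.5626, -0.1207, 0.1781])]
top (array([ 560.5 , -117.38,   59.7 ,  -22.61]), 200, np.float64(1.32))
knob (array([ 559.46826172, -117.16135406]), 9.043304443359375, array([ 559.03775655, -116.65106539]), 39)
[('keeper_knob', [0.1724, -0.2559, 0.1772]), ('keeper_knob', [0.5562, -0.1191, 0.1793]), ('keeper_knob', [0.7886, -0.0809, 0.1798]), ('keeper_hinge', [0.7754, -0.1673, 0.1571]), ('keeper_hinge', [0.5283, -0.1973, 0.1578]), ('keeper_hinge', [0.1217, -0.3308, 0.1547]), ('housing', [0.5618, -0.1201, 0.0571])]
```

View pics/c6.png

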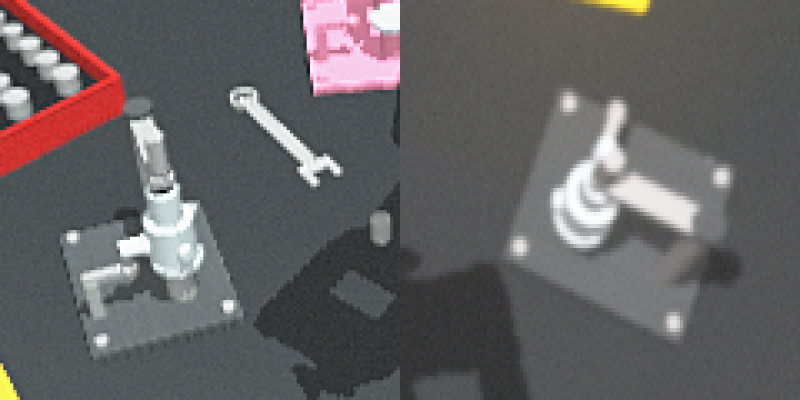

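The keeper arm now lies over the housing (knob at (155,165) in the left half, (610,155) in the right). The housing hasn't moved, and the gripper is clear.

```bash
python3 -c "
from station import arm
print(arm.job_done())"
```

```text
the job is handed in; nothing more can be done
None
```

The housing is upright on the steel stand's seat, about 1 mm or better from centre with its port within about 1° of the pointer by camera fits; it was set down and released, the keeper was swung to its stop, nothing else was moved, and the job was handed in at about 21 s.

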